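# Slide a circuit board home in a control unit and bolt it in

## Robot

A 7-joint arm with a two-finger parallel gripper is mounted at the origin on the work surface. World frame = base frame: x ahead of the robot, y to its left, z up, the work surface at z = 0. Lengths are in m, angles in rad, forces in N, time in s.
With the tool pointing down it reaches from about 0.425 to 0.875 m from the base axis. Payload 4.7 kg.
Tool frame: the origin (TCP) lies midway between the tips of the shut fingers; the grasp point (between the pads) lies 19 mm behind it (ctrl.grip_point_offset is the distance from the TCP to the grasp point, in m); z points along the fingers, y is the line along which they close (so a half turn about z gives the same grasp; the last joint's range is limited). The gripper opens to 87 mm and grips with 3 to 60 N. Pads are 19 mm wide; open, the fingers measure 117 mm over their backs; the gripper's body (75 mm by 190 mm) begins 51 mm behind the grasp point.
Start: joints at [1.331, 0.321, -0.07, 1.45, 0.023, 1.371, -0.057], TCP at [0.163, -0.629, 0.223] pointing down, gripper open.
Joint ranges: [-2.86, 2.86], [-0.3, 2.09], [-1.38, 1.24], [0.06, 2.45], [-1.56, 4.7], [0.09, 2.05], [-2.69, 2.69]. Speed limits (rad/s): [2.57, 2.57, 3.14, 3.14, 3.14, 3.14, 3.14].

## Interface

Orientations are given as a rotation vector (axis times angle).
In Python, from bench import ctrl gives the robot as it stands.
- The arm moves only by the tool move_arm, never from a script. Its argument "increments" is text: rows parted by semicolons, each of 7 numbers parted by spaces: the shift along the world's x, y, z in mm, then the turn, a rotation vector about the world's x, y, z in degrees, then the closure in counts, from 0 (fully open) to 255 (shut). A call has exactly 8 rows; each row shifts and turns the commanded pose from where the row before left it; what a row does not reach is not made up. A row lasts 1/12 s, in which the tool goes at most 41.7 mm and 7.16 degrees, less where a joint would pass 70% of its speed; a pose out of reach is approached as far as the arm can. A call with a gripper value outside its range is refused whole. The fingers move at their own pace and stop on an object; "grip_force" is the grip in N (left out, the last holds). Time passes only in rows, so rows that do not move let the fingers close, or fill a call up. It gives the time, the measured TCP pose, the force, the opening and the grip force at its end, in the units of the state.
- ctrl.get_state(): the state, without advancing time (a new reading comes with each control period).
- ctrl.get_image(name): name is "scene" or "top"; returns a dict with "frame" (420x560x3 uint8, red, green, blue), "depth" (420x560 float32, m along the optical axis (not along the pixel's ray), 0 where there is no reading), "fx", "fy", "cx", "cy" (pixels), "position" and "orientation" of the camera in the world. Camera axes: x right, y down, z forward; pixel columns grow to the right and rows downward; lengths in m; the calibration is good to about 2 mm. A picture is of the moment at which its call begins.
- ctrl.close_job(): hands the job in; it is judged then, once.
Trained networks look in a picture, given as the dict that the camera call returned (one of the last four; its "shot" number tells which), for a name from the list of things; names that differ only in an ending like _2 or _b are one class to them, and where a whole thing is asked for, a point or a joint stands for the part that bears it (a point fixed in the world has none). Each returns a list of dicts, best first, with "score" (0 to 1); they miss things now and then, are a little off and sometimes report something else, mostly with a low value. They report only what shows in the picture. A call takes as long as a camera call. They do not tell look-alikes from the thing itself.
- ctrl.find_in(target, picture): "centre" ([x, y, z] in m, in world coordinates, good to about 4 mm: the middle of the surface that is visible of it).
- ctrl.silhouettes(target, picture): "region" (420x560 bool, what is visible of it).
The state is a dict: "time": time; "joint_positions": joint angles; "qd": joint speeds; "joint_torque": joint torques, N m; "position": TCP position; "tool_rot": TCP orientation; "ft_force": force on the tool from outside, world axes, zero at the start; "torque": the same for the moment, N m; "grip_width": opening from 0.0 (shut) to 1.0 (fully open); "grip_force": force on a finger pad.
Only numpy, scipy, OpenCV 4.12 (cv2) and the standard library are available. Lean on these libraries where they do the work, as an engineer would, in place of code of your own. Each camera call takes 0.05 s, during which the arm holds its last target. There are 200 camera calls.

## Task

Press your fingertips on the bare middle of the loose circuit board and slide it along the floor of the open control unit, into the card guides and on until it is plugged fully home in the connector. Then push the slide bolt all the way across behind the board to lock it in. Never press or push on the board or the unit with more than 40 N, and leave the other things on the bench where they lie.

Things in the scene. Friction and masses are not known exactly. Their poses are not given: they have to be found in the camera images.
- unit: Open base of a control unit, fixed: a bare-metal floor with a 10 mm high rim, on screw feet that set the floor 10 to 18 mm above the bench. Origin on the floor's surface; z up, +y is the way the board slides in. In its frame (mm): floor x -72..134, y -170..180; power supply 30 mm high at y 132..174; terminal row 27 mm high at x 82..122, y 30..166.
- mouth (a point): Point on the unit's floor midway between the front ends of the two black card guides (unit x 0, y 30 mm); axes as the unit. The guides run 68 mm from here along +y, inner faces 51 mm either side, 9 mm high, with lips reaching 5.5 mm in over the board's edges, 4.6 mm above the floor. Flared lead-ins in front open to 65 mm either side 30 mm before this point.
- home (a point): Point on the unit's floor (unit x 0, y 50 mm; axes as the unit) where the board's origin lies when it is fully home: its front edge is then at the end stop of the black edge connector (86 mm wide, 16 mm high, slot 4.6 mm high, face 52 mm and stop 60 mm beyond this point). Over the last 6 mm the contacts resist with about 3 N and do not spring back.
- board: Loose green circuit board, 100 (x) x 120 (y) x 2.4 mm, about 0.12 kg, flat on the unit's floor before the guides, plug edge (gold strip) to +y. Origin: centre of the underside; z up. The middle 60 x 60 mm of its top is bare; parts up to 6 mm high stand at both ends. It lies hard (some 30 N per mm). Friction on the floor about 0.18; fingertips hold about three times better, but slip if light.
- bolt_tab (a point): Centre of the top of the upright steel tab at the outer end of the slide bolt: 10 mm (along the travel) x 14 mm, top 27 mm and foot 7 mm above the unit's floor. Drawn back it stands at unit x 121 mm, y -17 mm; it travels to the unit's -x. The rim behind it (unit x 134 mm) is 10 mm high.
- bolt (a joint): Travel of the slide bolt in m: near 0 = drawn back, clear of the board's way; 0.028 = all the way across (to the unit's -x), its nose then 12 mm past the board's side, close behind its rear edge. It moves at about 1.5 N and stays where it is left. A board over 2 mm short of home blocks it.
- screwdriver: Screwdriver, 170 mm long, lying on the bench. Leave alone.
- relay: Grey relay module, 62 x 78 x 30 mm, lying on the bench. Leave alone.
- tray: Small open two-part plastic tray, 70 x 100 x 32 mm, on the bench. Leave alone.
Not all that is in view belongs to the job. What is shaped like the board but purple or red is not meant.

How it is judged:
On the way, in this order (a step that is already met when the one before it is completed fails the run):
1. the board is slid into the guides by fingertips pressed on its bare middle (y of board in the frame of unit above 0.025 m and z of board in the frame of unit below 0.004 m and horizontal distance between the grasp point and board below 0.045 m and contact force between the fingers and board above 0.5 N), for 0.05 s.
2. the board is plugged fully home (y of board in the frame of unit above 0.048 m), for 0.2 s.
At the end, for the whole second after the job is handed in: The board lies flat between the guides (within 4 mm sideways), plugged in to within 2 mm of the connector's end stop, the slide bolt is pushed at least 23 mm of its 28 mm across behind it, and all is at rest (y of board in the frame of unit above 0.048 m and x of board in the frame of unit between -0.004 and 0.004 m and z of board in the frame of unit below 0.004 m and angle between the y axis of board and the y axis of unit, either way round below 0.05 rad and value of joint bolt above 0.023 m and linear speed of board below 0.01 m/s); the robot touches nothing.
It fails at once if the board is pressed or pushed with more than 40 N (contact force between any of the arm, the fingers and board above 40 N).
It fails at once if the unit or its bolt is pushed with more than 40 N (contact force between any of the arm, the fingers and unit above 40 N).
It fails at once if another thing on the bench is shifted by more than 30 mm (distance of any of screwdriver, relay, tray from where it was at the start of the episode above 0.03 m).
It also fails if it takes over 72 s, if anything falls off the work surface, if the arm or the gripper's body presses on something with over 40 N, if the wrist force passes 120 N, or if a joint passes its speed limit or range.

## Working session

There is one attempt and no reset: what is moved stays moved. The work goes in short steps, Python scripts to look and compute and a tool call to move; the robot and the scene stay as the last step left them, time stands still between calls to the robot, and variables do not carry over. Pictures are saved under pics/ and viewed, at most 10 in all, crops included, and the job is handed in when it is done.

Besides the shell and the picture viewer there is one more tool, called in YAML: its name, and indented under it one key for each argument. move_arm: Moves the arm, as the interface text tells. Its arguments: {"type":"object","properties":{"increments":{"type":"string"},"grip_force":{"type":"number"}},"required":["increments"]}

```bash
mkdir -p pics; cat > h.py <<'E'
import numpy as np, cv2
from scipy.spatial.transform import Rotation as R
from bench import ctrl
def rot(p):
    o=np.array(p["orientation"],float)
    return o if o.shape==(3,3) else R.from_rotvec(o).as_matrix()
def cloud(p):
    d=p["depth"]; v,u=np.mgrid[:d.shape[0],:d.shape[1]]
    c=np.stack([(u-p["cx"])/p["fx"]*d,(v-p["cy"])/p["fy"]*d,d],-1)
    return c@rot(p).T+np.array(p["position"])
def proj(p,X):
    c=(np.atleast_2d(X)-np.array(p["position"]))@rot(p)
    return np.c_[c[:,0]/c[:,2]*p["fx"]+p["cx"],c[:,1]/c[:,2]*p["fy"]+p["cy"]]
def save(p,n): cv2.imwrite("pics/"+n,cv2.cvtColor(p["frame"],cv2.COLOR_RGB2BGR))
E
python3 - <<'E'
from h import *
s=ctrl.get_state(); print(s)
for n in ("scene","top"):
    p=ctrl.get_image(n); save(p,n+"0.png")
    print(n,p["position"],p["orientation"],p["fx"],p["cx"],p["cy"])
    for t in ("unit","board","bolt_tab","mouth","home","screwdriver","relay","tray"):
        try:
            for r in ctrl.find_in(t,p)[:3]: print(t,np.round(r["centre"],3),round(r["score"],2),proj(p,r["centre"]).round())
        except Exception as e: print(t,e)
E
```

```text
{'time': 0.0, 'joint_positions': array([ 1.33111751,  0.32179856, -0.0700993 ,  1.45166212,  0.02261861,
        1.37076624, -0.05687708]), 'qd': array([-0.00056156,  0.00050935,  0.00121447,  0.00011396,  0.00016443,
        0.00090048,  0.00020998]), 'joint_torque': array([ 2.31048034e-04, -4.91280770e+01, -4.03766111e-01, -3.12522948e+01,
       -6.40312722e-02,  4.39621008e-02,  1.65965721e-04]), 'position': array([ 0.16301112, -0.62867326,  0.22148395]), 'tool_rot': array([-3.11452085e+00, -3.97446441e-01,  5.37663173e-04]), 'ft_force': array([ 0.62364311,  0.9671811 , -0.2069821 ]), 'torque': array([-0.00214854, -0.00044139,  0.01455275]), 'grip_force': 0.0, 'grip_width': 1.0001081272844194}
scene [1.31812353 0.22445304 0.59570946] [-1.29420426 -1.93683401  1.07744205] 442.18197381634087 278.5305011250884 208.76548060944768
unit [0.563 0.043 0.022] 0.78 [[325. 254.]]
board [ 0.543 -0.31   0.001] 0.79 [[189. 222.]]
board [ 0.316 -0.416  0.004] 0.79 [[199. 175.]]
board [ 0.269 -0.22   0.002] 0.68 [[266. 182.]]
mouth [0.56  0.042 0.021] 0.79 [[325. 254.]]
home [0.561 0.042 0.021] 0.84 [[325. 254.]]
screwdriver [ 0.802 -0.008  0.019] 0.9 [[258. 323.]]
screwdriver [ 0.609 -0.038  0.026] 0.46 [[282. 255.]]
relay [0.783 0.189 0.018] 0.84 [[371. 350.]]
tray [ 0.77  -0.186  0.017] 0.79 [[182. 286.]]
top [ 0.27045885 -0.08514397  1.46260856] [-2.16060559  2.12871712 -0.20811854] 515.1516845219068 280.55906808676843 206.12241578853707
unit [0.54  0.028 0.014] 0.87 [[229. 197.]]
board [ 0.479 -0.074  0.015] 0.9 [[264. 219.]]
board [ 0.307 -0.42   0.002] 0.87 [[386. 282.]]
board [ 0.538 -0.308  0.002] 0.83 [[345. 201.]]
bolt_tab [ 0.588 -0.04   0.025] 0.6 [[253. 181.]]
mouth [0.54  0.023 0.016] 0.71 [[230. 197.]]
home [0.539 0.03  0.018] 0.65 [[228. 198.]]
screwdriver [ 0.787 -0.014  0.019] 0.73 [[245. 114.]]
relay [0.765 0.186 0.021] 0.97 [[176. 120.]]
tray [ 0.766 -0.19   0.005] 0.69 [[305. 124.]]
```

View pics/scene0.png

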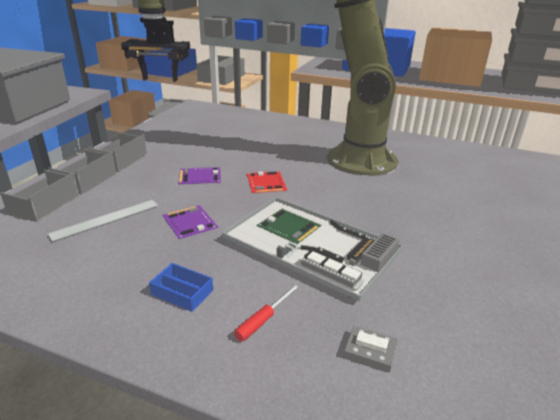

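View pics/top0.png

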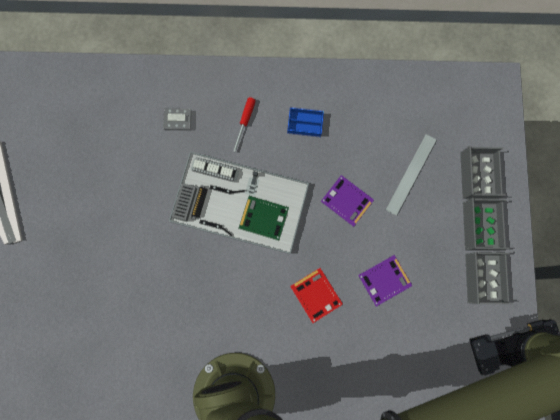

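The top view shows the green board at (264,219) inside the unit. The look-alikes are purple at (347,201) and (386,280), and red at (316,295); the green one in the unit is the one I want. Next I'll measure the unit and board poses.

```bash
cat > meas.py <<'E'
from h import *
def green(p):
    hsv=cv2.cvtColor(p["frame"],cv2.COLOR_RGB2HSV)
    return cv2.inRange(hsv,(50,90,30),(90,255,255))
def rays(p,uv,z):
    uv=np.atleast_2d(uv).astype(float)
    d=np.c_[(uv[:,0]-p["cx"])/p["fx"],(uv[:,1]-p["cy"])/p["fy"],np.ones(len(uv))]@rot(p).T
    o=np.array(p["position"]); return o+d*((z-o[2])/d[:,2])[:,None]
def T(pose,X):  # pose x,y,z,yaw
    X=np.atleast_2d(X); c,s=np.cos(pose[3]),np.sin(pose[3])
    return np.c_[X[:,0]*c-X[:,1]*s,X[:,0]*s+X[:,1]*c,X[:,2]]+np.array(pose[:3])
E
python3 - <<'E'
from meas import *
for n in ("top","scene"):
    p=ctrl.get_image(n); C=cloud(p)
    r=ctrl.silhouettes("unit",p)[0]; m=r["region"].astype(np.uint8); print(n,r["score"],m.sum())
    W=rays(p,np.argwhere(m)[:,::-1],0.022)[:,:2]
    print("unit rect",cv2.minAreaRect((W*1000).astype(np.float32)))
    b=ctrl.silhouettes("board",p)
    for k in b[:4]:
        g=k["region"]; print(" board sil",k["score"],g.sum(),(green(p)[g]>0).mean().round(2),np.argwhere(g).mean(0)[::-1].round())
    c0=proj(p,[0.479,-0.074,0.015])[0]
    g=green(p); v,u=np.mgrid[:420,:560]; g[(abs(u-c0[0])>45)|(abs(v-c0[1])>45)]=0
    g=cv2.morphologyEx(g,cv2.MORPH_CLOSE,np.ones((5,5)))
    W=rays(p,np.argwhere(g>0)[:,::-1],0.017)[:,:2]
    print("green rect",cv2.minAreaRect((W*1000).astype(np.float32)),"z",np.percentile(C[g>0][:,2],[10,50,90]))
    mm=(m>0)&(C[...,2]>0.003); h=np.histogram(C[mm][:,2],np.arange(0,.06,.002)); print(h[0])
    far=C[(abs(C[...,0]-.6)<.3)&(abs(C[...,1])<.4)&(p["depth"]>0)][:,2]; print("bench z",np.median(far[abs(far)<.008]))
    # rectified at z=.018, 0.5 mm/px, range x .38-.72, y -.2..0.25
    xs=np.arange(.72,.38,-.0006); ys=np.arange(.25,-.22,-.0006)
    Y,X=np.meshgrid(ys,xs); uv=proj(p,np.c_[X.ravel(),Y.ravel(),np.full(X.size,.016)]).astype(np.float32).reshape(*X.shape,2)
    im=cv2.remap(p["frame"],uv[...,0],uv[...,1],cv2.INTER_CUBIC); cv2.imwrite(f"pics/rect_{n}.png",im[...,::-1]); print(im.shape)
E
python3 -c "
import cv2;a=cv2.imread('pics/rect_top.png')
cv2.imwrite('pics/r1.png',a)"
```

```text
top 0.71 631
unit rect ((767.595458984375, 185.57882690429688), (66.75260162353516, 83.80603790283203), 1.2143970727920532)
 board sil 0.95 1411 0.0 [347. 201.]
 board sil 0.87 1481 0.0 [316. 295.]
 board sil 0.74 1518 0.0 [385. 281.]
 board sil 0.6 1454 0.75 [263. 218.]
green rect ((483.2637939453125, -72.87491607666016), (114.91516876220703, 95.4458236694336), 74.31948852539062) z [0.01363793 0.01800178 0.02224324]
[  0   2  12   6  12  27  65  86 104  81  45  25  24  32  31  23  15   2
   1   0   0   0   0   0   0   0   0   0   0]
bench z -0.0011304216862291216
(567, 784, 3)
scene 0.94 8298
unit rect ((518.0560913085938, -2.889007568359375), (365.10430908203125, 241.1984100341797), 76.60498046875)
 board sil 0.88 1067 0.0 [189. 221.]
 board sil 0.65 1147 0.0 [289. 225.]
 board sil 0.64 2059 0.0 [181. 286.]
 board sil 0.61 684 0.0 [266. 181.]Traceback (most recent call last):
  File "<stdin>", line 14, in <module>
    return _quantile_unchecked(
        a, q, axis, out, overwrite_input, method, keepdims, weights)
    return _ureduce(a,
                    func=_quantile_ureduce_func,
    ...<5 lines>...
                    overwrite_input=overwrite_input,
                    method=method)
    r = func(a, **kwargs)
    result = _quantile(arr,
                       quantiles=q,
    ...<2 lines>...
                       out=out,
                       weights=wgt)
    slices_having_nans = np.isnan(arr[-1, ...])
                                  ~~~^^^^^^^^^
IndexError: index -1 is out of bounds for axis 0 with size 0
```

View pics/rect_top.png

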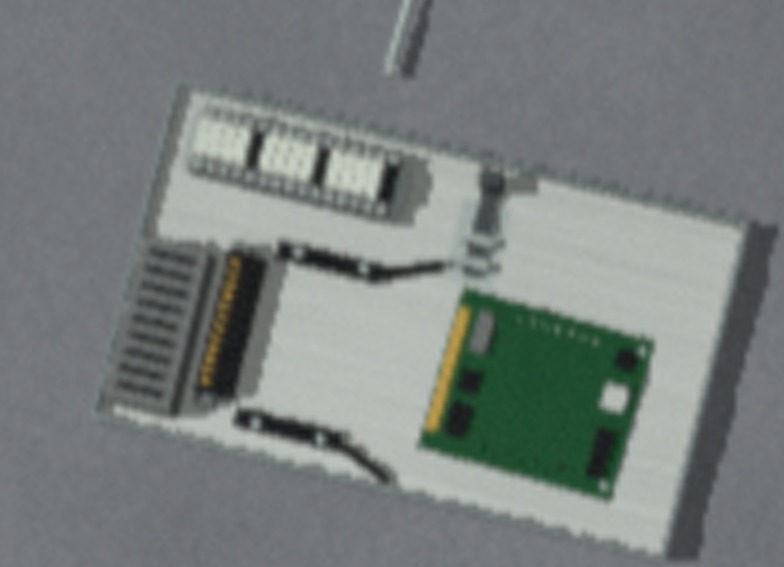

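The rectified top view (0.6 mm per px, +y left, +x up) shows:
- Unit corners at about (185,90), (745,225), (105,412) and (670,555).
- Board centre at about (537,395), gold edge towards the connector at (232,325).
- Bolt tab at about (490,183), guide bends at (375,275) and (330,435).

Next I'll fit the poses from both views.

```bash
cat > fit.py <<'E'
from meas import *
from scipy.optimize import minimize
def outline(p,pose,X,Y,z):
    return cv2.convexHull(proj(p,T(pose,np.array([[x,y,z] for x in X for y in Y]))).astype(np.float32))
def poly(p,pose,pts):
    return proj(p,T(pose,np.array(pts,float)/1000))
def rectmask(p,pose,x0,x1,y0,y1,z,S=4):
    m=np.zeros((420*S,560*S),np.uint8)
    q=poly(p,pose,[(x0,y0,z),(x1,y0,z),(x1,y1,z),(x0,y1,z)])
    cv2.fillPoly(m,[np.round(((q+.5)*S-.5)*16).astype(int)],1,shift=4); return cv2.resize(m.astype(np.float32),(560,420),interpolation=cv2.INTER_AREA)
E
python3 - <<'E'
from fit import *
p=ctrl.get_image("top"); q=ctrl.get_image("scene")
# initial from rect corners
def rp(u,v): return np.array([.72-.0006*v,.25-.0006*u])
A,B,D=rp(185,90),rp(745,225),rp(105,412); yaw=-np.arctan2((A-B)[0],(A-B)[1])
c,s=np.cos(yaw),np.sin(yaw)
o=np.mean([rp(a,b)-np.array([[c,-s],[s,c]])@np.array(k) for a,b,k in ((185,90,(.134,.18)),(745,225,(.134,-.17)),(105,412,(-.072,.18)),(670,555,(-.072,-.17)))],0)
print("init",o,yaw)
pose=[*o,0,yaw]
for im,n in ((p,"top"),(q,"scene")):
    C=cloud(im)
    far=C[(abs(C[...,0]-.6)<.35)&(abs(C[...,1])<.4)&(im["depth"]>0)][:,2]
    k=C[...,:2]-o; ux=k[...,0]*c+k[...,1]*s; uy=-k[...,0]*s+k[...,1]*c
    def z(x0,x1,y0,y1):
        g=C[(ux>x0)&(ux<x1)&(uy>y0)&(uy<y1)&(im["depth"]>0)][:,2]; return np.round([np.median(g),g.std(),len(g)],4)
    print(n,"bench",np.median(far[abs(far)<.01]),"floor",z(.04,.12,-.16,-.05),z(-.04,.04,.045,.085))
    g=green(im); mm=(abs(ux+0)<.1)&(uy<.02)&(uy>-.15); g[~mm]=0; g=cv2.morphologyEx(g,cv2.MORPH_CLOSE,np.ones((3,3)))
    print(" board",g[g>0].size,np.median(C[g>0][:,2]))
    W=rays(im,np.argwhere(g>0)[:,::-1],.0165); r=cv2.minAreaRect((W[:,:2]*1000).astype(np.float32)); print(r)
    # refine unit: outline of non-bench; bench colour model
    f=im["frame"].astype(float).mean(2); print(" gray bench",np.median(f))
E
```

```text
init [ 0.49639155 -0.00334566] -0.23655780954401576
top bench -0.0011235480292837163 floor [1.530e-02 3.200e-03 1.041e+03] [1.50e-02 3.20e-03 3.93e+02]
 board 1130 0.017411388857243804
((483.26629638671875, -72.79509735107422), (114.97976684570312, 95.51872253417969), 74.23458099365234)
 gray bench 117.33333333333333
scene bench 0.0009462432833257095 floor [1.75e-02 3.80e-03 9.65e+02] [1.75e-02 1.00e-03 3.29e+02]
 board 0 nan
((0.0, 0.0), (0.0, 0.0), 0.0)
 gray bench 148.33333333333334
  return _methods._mean(a, axis=axis, dtype=dtype,
  ret = ret.dtype.type(ret / rcount)
```

```bash
cat > ov.py <<'E'
from fit import *
def draw(im,n,pose,bpose=None):
    c=proj(im,T(pose,[[.03,.0,0]]))[0]; S=4 if n=="top" else 3.6
    w,h=100,75
    x0,y0=int(c[0]-w),int(c[1]-h); cr=im["frame"][y0:y0+2*h,x0:x0+2*w,::-1]
    cr=cv2.resize(cr,None,fx=S,fy=S,interpolation=cv2.INTER_CUBIC)
    def L(ps,pts,col,cl=True):
        u=(poly(im,ps,pts)-[x0,y0]+.5)*S-.5
        cv2.polylines(cr,[np.round(u*8).astype(int)],cl,col,1,cv2.LINE_AA,3)
    R4=lambda a,b,e,f,z:[(a,e,z),(b,e,z),(b,f,z),(a,f,z)]
    L(pose,R4(-72,134,-170,180,10),(0,0,255))
    L(pose,R4(82,122,30,166,27),(255,0,255))
    for s in (1,-1): L(pose,[(s*65,0,9),(s*51,30,9),(s*51,98,9)],(255,0,0),False)
    L(pose,R4(-43,43,102,118,16),(0,255,255)); L(pose,R4(116,126,-24,-10,27),(0,140,255))
    if bpose is not None: L(bpose,R4(-50,50,-60,60,2.4),(255,255,0))
    cv2.imwrite(f"pics/ov_{n}.png",cr[:600,:800])
E
python3 - <<'E'
from ov import *
pose=[.4964,-.0033,.0165,-.2366]; b=[.4839,-.0704,.0165,-.275]
for n in("top","scene"): draw(ctrl.get_image(n),n,pose,b)
E
```

```text
(no output)
```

View pics/ov_top.png

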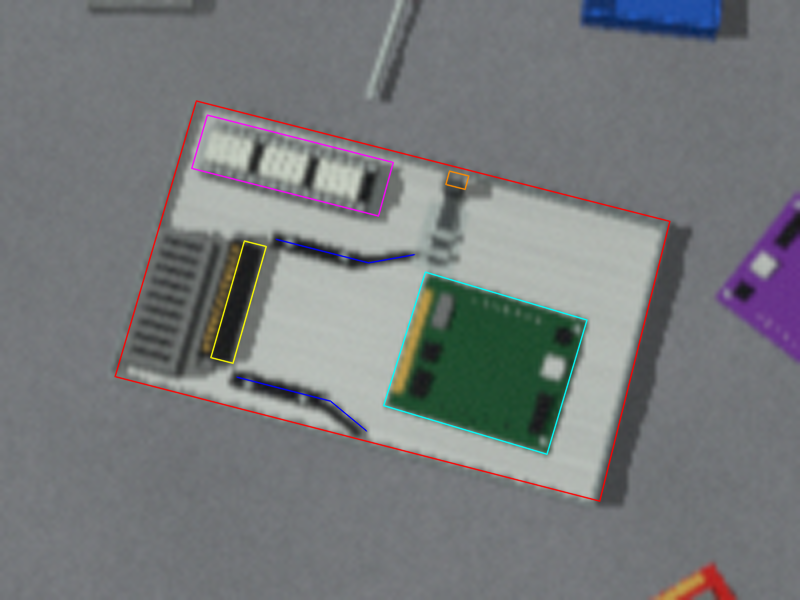

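View pics/ov_scene.png

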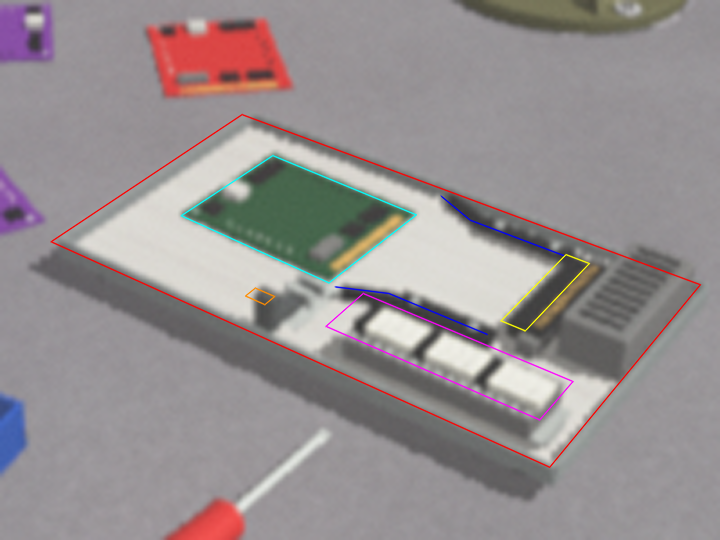

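The overlays fit to about 2–3 mm in both views. The floor stands at z≈16.5 mm. The board is at about (0.484, -0.070), which is unit (3.6, -68), turned -2.2°. The crop confirms the green board with its gold strip facing the connector. Now the approach, with fingers shut.

move_arm:
  increments: "13.4 23.3 -3 0 0 -1.17 255;13.4 23.3 -3 0 0 -1.17 255;13.4 23.3 -3 0 0 -1.17 255;13.4 23.3 -3 0 0 -1.17 255;13.4 23.3 -3 0 0 -1.17 255;13.4 23.3 -3 0 0 -1.17 255;13.4 23.3 -3 0 0 -1.17 255;13.4 23.3 -3 0 0 -1.17 255"
  grip_force: 40

```text
time: 2.07
position: [0.2709, -0.4416, 0.1986]
tool_rot: [3.138, 0.14, 0.0]
ft_force: [0.9, 0.8, 0.6]
grip_width: 0.477
grip_force: 0.0
```

move_arm:
  increments: "13.4 23.3 -5 0 0 -1.17 255;13.4 23.3 -5 0 0 -1.17 255;13.4 23.3 -5 0 0 -1.17 255;13.4 23.3 -5 0 0 -1.17 255;13.4 23.3 -5 0 0 -1.17 255;13.4 23.3 -5 0 0 -1.17 255;13.4 23.3 -5 0 0 -1.17 255;13.4 23.3 -5 0 0 -1.17 255"

```text
time: 2.73
position: [0.3781, -0.2553, 0.1587]
tool_rot: [3.139, -0.116, 0.001]
ft_force: [0.2, -0.6, -0.6]
grip_width: 0.002
grip_force: 0.0
```

move_arm:
  increments: "13.4 23.3 -8 0 0 -1.17 255;13.4 23.3 -8 0 0 -1.17 255;13.4 23.3 -8 0 0 -1.17 255;13.4 23.3 -8 0 0 -1.17 255;13.4 23.3 -8 0 0 -1.17 255;13.4 23.3 -8 0 0 -1.17 255;13.4 23.3 -8 0 0 -1.17 255;0 0 0 0 0 0 255"

```text
time: 3.4
position: [0.4729, -0.0874, 0.1018]
tool_rot: [-3.121, 0.328, -0.0]
ft_force: [-0.3, 0.5, 0.5]
grip_width: 0.006
grip_force: 0.0
```

move_arm:
  increments: "5.5 8.5 -12 0 0 -1.6 255;5.6 8.5 -12 0 0 0 255;0 0 -12 0 0 0 255;0 0 -12 0 0 0 255;0 0 -12 0 0 0 255;0 0 -12 0 0 0 255;0 0 -3 0 0 0 255;0 0 0 0 0 0 255"

```text
time: 4.07
position: [0.4813, -0.0766, 0.0263]
tool_rot: [-3.118, 0.383, 0.004]
ft_force: [0.1, 0.6, -0.3]
grip_width: 0.003
grip_force: 0.0
```

move_arm:
  increments: "0 0 -1 0 0 0 255;0 0 -1 0 0 0 255;0 0 -1 0 0 0 255;0 0 -0.7 0 0 0 255;0 0 -0.7 0 0 0 255;0 0 -0.5 0 0 0 255;0 0 0 0 0 0 255;0 0 0 0 0 0 255"

```text
time: 4.73
position: [0.4825, -0.0763, 0.0227]
tool_rot: [3.118, -0.382, -0.0]
ft_force: [0.3, -0.1, -0.2]
grip_width: 0.003
grip_force: 0.0
```

move_arm:
  increments: "1 3 -0.4 0 0 0 255;0.5 3 -0.4 0 0 0 255;0 0 -0.4 0 0 0 255;0 0 -0.4 0 0 0 255;0 0 -0.4 0 0 0 255;0 0 0 0 0 0 255;0 0 0 0 0 0 255;0 0 0 0 0 0 255"

```text
time: 5.4
position: [0.484, -0.0704, 0.0207]
tool_rot: [3.118, -0.382, -0.0]
ft_force: [-0.3, 0.3, 0.4]
grip_width: 0.008
grip_force: 0.0
```

move_arm:
  increments: "0 0 -0.3 0 0 0 255;0 0 -0.3 0 0 0 255;0 0 -0.3 0 0 0 255;0 0 -0.3 0 0 0 255;0 0 0 0 0 0 255;0 0 0 0 0 0 255;0 0 0 0 0 0 255;0 0 0 0 0 0 255"

```text
time: 6.07
position: [0.484, -0.0703, 0.0195]
tool_rot: [3.118, -0.382, -0.0]
ft_force: [-0.2, -0.3, -0.2]
grip_width: 0.004
grip_force: 0.0
```

move_arm:
  increments: "0 0 -0.3 0 0 0 255;0 0 -0.3 0 0 0 255;0 0 -0.3 0 0 0 255;0 0 0 0 0 0 255;0 0 0 0 0 0 255;0 0 0 0 0 0 255;0 0 0 0 0 0 255;0 0 0 0 0 0 255"

```text
time: 6.73
position: [0.4841, -0.0703, 0.0192]
tool_rot: [3.118, -0.382, -0.0]
ft_force: [-3.1, -0.2, 7.1]
grip_width: 0.003
grip_force: 3.3
```

move_arm:
  increments: "0 0 -0.3 0 0 0 255;0 0 -0.2 0 0 0 255;0 0 0 0 0 0 255;0 0 0 0 0 0 255;0 0 0 0 0 0 255;0 0 0 0 0 0 255;0 0 0 0 0 0 255;0 0 0 0 0 0 255"

```text
time: 7.4
position: [0.4841, -0.0703, 0.0192]
tool_rot: [3.117, -0.382, -0.001]
ft_force: [-4.5, 1.4, 10.4]
grip_width: 0.007
grip_force: 5.4
```

move_arm:
  increments: "0 0 -0.5 0 0 0 255;0 0 -0.5 0 0 0 255;0.5 4 0 0 0 0.4 255;0.5 4 0 0 0 0.4 255;0.5 4 0 0 0 0.5 255;0.5 4 0 0 0 0.5 255;0.5 4 0 0 0 0.4 255;0 0 0 0 0 0 255"

```text
time: 8.07
position: [0.4889, -0.0523, 0.0192]
tool_rot: [3.122, -0.322, 0.007]
ft_force: [-1.8, -3.4, 10.6]
grip_width: 0.009
grip_force: 5.7
```

```bash
cat > bp.py <<'E'
from ov import *
o=np.array([.4964,-.0033]);c,s=np.cos(-.2366),np.sin(-.2366)
U=lambda w:np.array([(w[0]-o[0])*c+(w[1]-o[1])*s,-(w[0]-o[0])*s+(w[1]-o[1])*c])*1000
def gold_green(p):
    h=cv2.cvtColor(p["frame"],cv2.COLOR_RGB2HSV); return cv2.inRange(h,(50,90,30),(90,255,255)),cv2.inRange(h,(12,110,90),(30,255,255))
def measure():
    t=ctrl.get_state(); print("tcp U",U(t["position"]).round(1),t["ft_force"].round(1))
    p=ctrl.get_image("top")
    X=rays(p,np.argwhere(np.ones((420,560)))[:,::-1],.019)[:,:2]-o
    ux=(X[:,0]*c+X[:,1]*s).reshape(420,560)*1000; uy=(-X[:,0]*s+X[:,1]*c).reshape(420,560)*1000
    g,_=gold_green(p); g[(abs(ux)>80)|(uy<-165)|(uy>125)]=0
    k=g>0; x,y=ux[k],uy[k]
    print("green x range",np.percentile(x,[.5,99.5]).round(1),"y range",np.percentile(y,[.5,99.5]).round(1))
    yb=np.arange(np.percentile(y,5),np.percentile(y,95),6)
    L=[(b+3,x[(y>b)&(y<b+6)].min(),x[(y>b)&(y<b+6)].max()) for b in yb if ((y>b)&(y<b+6)).sum()>5]
    L=np.array(L); print("edges mid/slope",np.median((L[:,1]+L[:,2])/2).round(1),np.polyfit(L[:,0],L[:,1],1)[0].round(3),np.polyfit(L[:,0],L[:,2],1)[0].round(3))
    return p
if __name__=="__main__": measure()
E
python3 bp.py
```

```text
tcp U [  4.2 -49.4] [-1.8 -3.4 10.6]
green x range [ 5.  40.1] y range [-109.9  -96.9]
edges mid/slope 25.8 3.237 -1.167
```

```bash
cat > gs.py <<'E'
from bp import *
t=ctrl.get_state(); print("tcp U",U(t["position"]).round(1),t["ft_force"].round(1))
p=ctrl.get_image("scene")
W=rays(p,np.argwhere(np.ones((420,560)))[:,::-1],.019)[:,:2]-o
ux=(W[:,0]*c+W[:,1]*s).reshape(420,560)*1000; uy=(-W[:,0]*s+W[:,1]*c).reshape(420,560)*1000
h=cv2.cvtColor(p["frame"],cv2.COLOR_RGB2HSV); g=cv2.inRange(h,(12,90,90),(32,255,255))>0
g&=(abs(ux)<60)&(uy<98)&(uy>-40)
x,y=ux[g],uy[g]; print("gold n",g.sum(),"x",np.percentile(x,[1,99]).round(1),"y",np.percentile(y,[2,50,98]).round(1),"slope",np.polyfit(x,y,1).round(3))
c0=proj(p,T([.4964,-.0033,.0165,-.2366],[[.0,.03,0.01]]))[0]
x0,y0=int(c0[0]-100),int(c0[1]-75)
import sys
if len(sys.argv)>1: cv2.imwrite(f"pics/{sys.argv[1]}.png",cv2.resize(p["frame"][y0:y0+150,x0:x0+200,::-1],None,fx=4,fy=4,interpolation=cv2.INTER_CUBIC))
E
python3 gs.py s1
```

```text
tcp U [  4.2 -49.4] [-1.1 -3.6 10.8]
gold n 72 x [-36.5  39.2] y [-0.6  3.7  7.8] slope [-1.000e-03  3.596e+00]
```

View pics/s1.png

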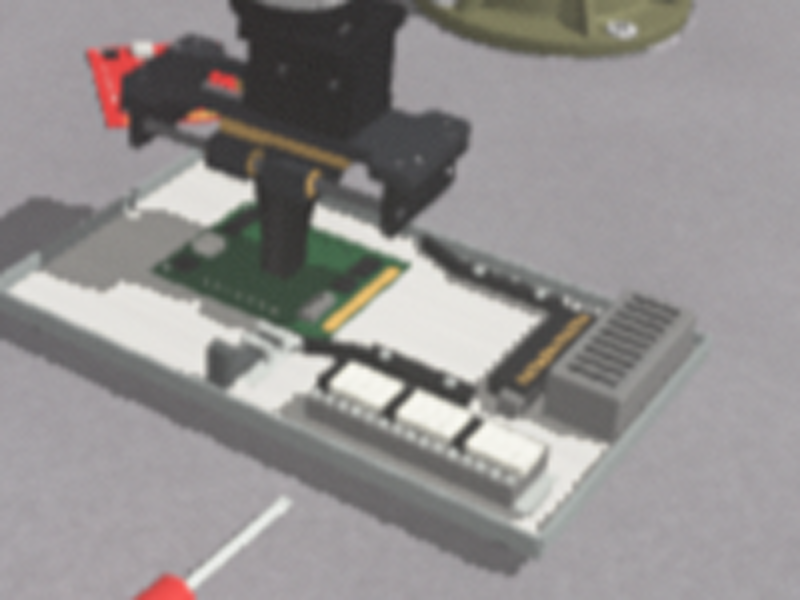

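The scene crop shows the fingertips on the bare middle at (285,270), with the board following squarely. Its gold edge runs from (330,325) to (400,270), between the lead-ins. I'll press slightly harder and keep sliding.

move_arm:
  increments: "0 0 -0.5 0 0 0 255;0.7 4 -0.3 0 0 0 255;0.7 4 0 0 0 0 255;1 5 0 0 0 0 255;1 5 0 0 0 0 255;1.2 5 0 0 0 0 255;1.2 5 0 0 0 0 255;1.2 5 0 0 0 0 255"

```text
time: 8.83
position: [0.4928, -0.0273, 0.0191]
tool_rot: [3.109, -0.326, -0.003]
ft_force: [-13.7, -26.4, 30.3]
grip_width: 0.007
grip_force: 15.3
```

```bash
python3 gs.py
```

```text
tcp U [  2.2 -24.1] [-13.7 -26.4  30.3]
gold n 74 x [-38.2  36.9] y [23.7 28.2 32.4] slope [2.3000e-02 2.8249e+01]
```

move_arm:
  increments: "-1 -4 0.5 0 0 0 255;-0.6 -2 0.3 0 0 0 255;0 0 0 0 0 0 255;0 0 0 0 0 0 255;0 0 0 0 0 0 255;0 0 0 0 0 0 255;0 0 0 0 0 0 255;0 0 0 0 0 0 255"

```text
time: 9.55
position: [0.4939, -0.0239, 0.0192]
tool_rot: [3.124, -0.322, 0.006]
ft_force: [-1.3, -1.0, 13.7]
grip_width: 0.004
grip_force: 6.5
```

```bash
python3 gs.py s2
```

```text
tcp U [  2.4 -20.6] [-1.3 -1.  13.7]
gold n 78 x [-39.6  34.6] y [27.2 32.  36.9] slope [ 0.045 32.166]
```

View pics/s2.png

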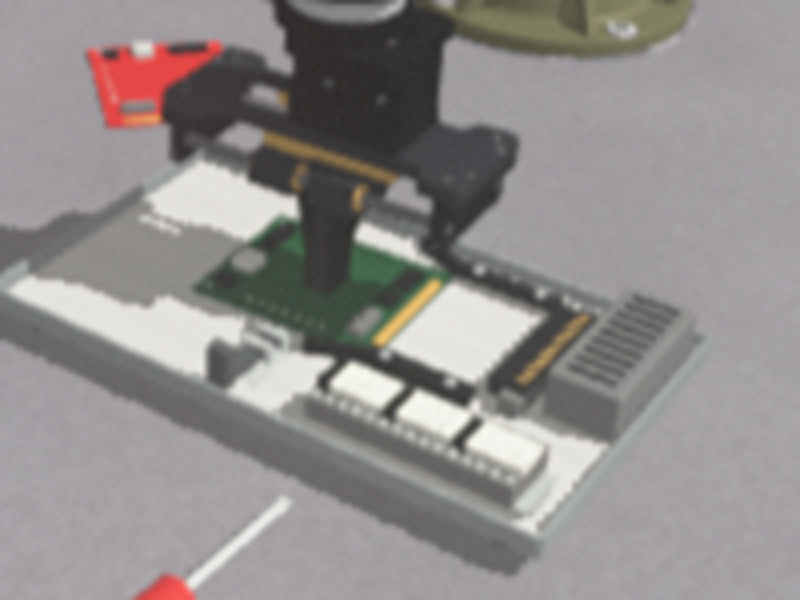

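Easing off let the board settle at the mouth: the gold edge now runs from (380,345) to (438,285), turned about +2.6°. I'll turn it back and creep forward more slowly.

move_arm:
  increments: "0 0 -0.2 0 0 -0.5 255;0 0 0 0 0 -0.5 255;0.2 1 0 0 0 -0.5 255;0.2 1 0 0 0 -0.5 255;0.2 1 0 0 0 -0.5 255;0.2 1 0 0 0 0 255;0.2 1 0 0 0 0 255;0 0 0 0 0 0 255"

```text
time: 10.27
position: [0.4942, -0.0226, 0.0192]
tool_rot: [3.111, -0.392, 0.004]
ft_force: [-4.4, -8.2, 16.6]
grip_width: -0.0
grip_force: 8.3
```

```bash
python3 gs.py
```

```text
tcp U [  2.4 -19.3] [-4.4 -8.2 16.6]
gold n 63 x [-39.8  34.8] y [29.  33.1 36.9] slope [ 0.043 33.154]
```

View zoomed.

```bash
python3 - <<'E'
from bp import *
p=ctrl.get_image("scene"); pose=[.4964,-.0033,.0165,-.2366]
c0=proj(p,T(pose,[[0,.04,.005]]))[0]; x0,y0=int(c0[0]-50),int(c0[1]-37); S=8
cr=cv2.resize(p["frame"][y0:y0+75,x0:x0+100,::-1],None,fx=S,fy=S,interpolation=cv2.INTER_CUBIC)
for sg in (1,-1):
  for z,col in ((9,(255,0,0)),(0,(0,0,255))):
    u=(poly(p,pose,[(sg*65,0,z),(sg*51,30,z),(sg*51,98,z)])-[x0,y0]+.5)*S
    cv2.polylines(cr,[u.astype(int)],False,col,1,cv2.LINE_AA)
cv2.imwrite("pics/z1.png",cr)
E
```

```text
(no output)
```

View pics/z1.png

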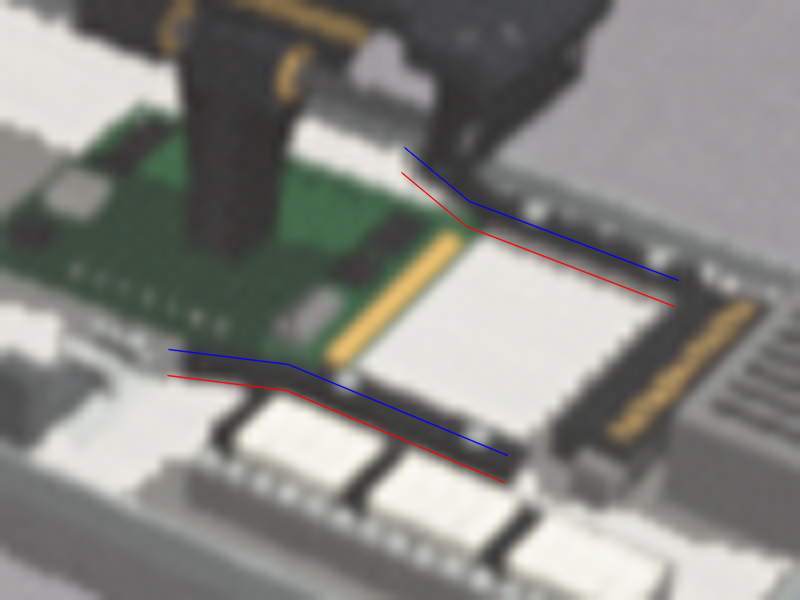

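```bash
python3 - <<'E'
from bp import *
p=ctrl.get_image("scene"); h=cv2.cvtColor(p["frame"],cv2.COLOR_RGB2HSV)
def f(z,lo,hi,n):
    W=rays(p,np.argwhere(np.ones((420,560)))[:,::-1],z)[:,:2]-o
    ux=(W[:,0]*c+W[:,1]*s).reshape(420,560)*1000; uy=(-W[:,0]*s+W[:,1]*c).reshape(420,560)*1000
    g=(cv2.inRange(h,(12,90,90),(32,255,255))>0)&(abs(ux)<60)&(uy<hi)&(uy>lo)
    # total-least-squares line
    v=cv2.fitLine(np.c_[ux[g],uy[g]].astype(np.float32),cv2.DIST_HUBER,0,.01,.01).ravel()
    print(n,g.sum(),np.percentile(ux[g],[1,99]).round(1),np.median(uy[g]).round(1),"slope",round(v[1]/v[0],3))
f(.019,-40,95,"board"); f(.0325,95,150,"conn")
g=green=cv2.inRange(h,(50,60,20),(90,255,255)); 
E
```

```text
board 63 [-39.8  34.8] 33.1 slope 0.058
conn 53 [-40.   33.4] 122.1 slope -0.007
```

move_arm:
  increments: "-0.5 -2 -0.2 0 0 0 255;-1 0 0 0 0 -0.5 255;-1 0.2 0 0 0 -0.5 255;-1 0.2 0 0 0 -0.5 255;-1 0.2 0 0 0 -0.5 255;0 0 0 0 0 0 255;0 0 0 0 0 0 255;0 0 0 0 0 0 255"

```text
time: 11.08
position: [0.4926, -0.0212, 0.0192]
tool_rot: [3.109, -0.445, 0.013]
ft_force: [2.5, -3.2, 9.4]
grip_width: 0.005
grip_force: 4.6
```

```bash
python3 gs.py
```

```text
tcp U [  0.5 -18.3] [ 2.5 -3.2  9.4]
gold n 79 x [-41.   34.6] y [29.1 34.  38.6] slope [ 0.044 34.051]
```

move_arm:
  increments: "0 0 -0.5 0 0 0 255;0.2 1 -0.4 0 0 0 255;0.2 1 0 0 0 0 255;0.2 1 0 0 0 0 255;0.2 1 0 0 0 0 255;0.2 1 0 0 0 0 255;0.2 1 0 0 0 0 255;0 0 0 0 0 0 255"

```text
time: 11.8
position: [0.4932, -0.0183, 0.0192]
tool_rot: [3.104, -0.447, 0.011]
ft_force: [-1.6, -9.0, 19.6]
grip_width: 0.004
grip_force: 9.4
```

```bash
python3 gs.py
```

```text
tcp U [  0.4 -15.4] [-1.6 -9.  19.6]
gold n 68 x [-42.6  33.4] y [32.8 36.6 40.5] slope [2.5000e-02 3.6604e+01]
```

move_arm:
  increments: "0.2 1 0 0 0 0 255;0.2 1 0 0 0 0 255;0.2 1 0 0 0 0 255;0.2 1 0 0 0 0 255;0.2 1 0 0 0 0 255;0.2 1 0 0 0 0 255;0.2 1 0 0 0 0 255;0.2 1 0 0 0 0 255"

```text
time: 12.52
position: [0.4947, -0.0107, 0.0192]
tool_rot: [3.103, -0.447, 0.011]
ft_force: [-2.4, -10.1, 19.5]
grip_width: 0.004
grip_force: 9.7
```

```bash
python3 gs.py
```

```text
tcp U [ 0.1 -7.6] [ -2.4 -10.1  19.5]
gold n 80 x [-42.   34.4] y [40.5 45.1 49.6] slope [3.7000e-02 4.5227e+01]
```

move_arm:
  increments: "0.5 2 0 0 0 0 255;0.5 2 0 0 0 0 255;0.5 2 0 0 0 0 255;0.5 2 0 0 0 0 255;0.5 2 0 0 0 0 255;0.5 2 0 0 0 0 255;0.5 2 0 0 0 0 255;0.5 2 0 0 0 0 255"

```text
time: 13.23
position: [0.4985, 0.0052, 0.0192]
tool_rot: [3.103, -0.448, 0.01]
ft_force: [-2.7, -9.6, 20.7]
grip_width: 0.004
grip_force: 10.2
```

```bash
python3 gs.py
```

```text
tcp U [0.1 8.8] [-2.7 -9.6 20.7]
gold n 73 x [-41.9  34.4] y [57.5 61.4 65.8] slope [3.8000e-02 6.1415e+01]
```

move_arm:
  increments: "0.5 2 0 0 0 0 255;0.5 2 0 0 0 0 255;0.5 2 0 0 0 0 255;0.5 2 0 0 0 0 255;0.5 2 0 0 0 0 255;0.5 2 0 0 0 0 255;0.5 2 0 0 0 0 255;0.5 2 0 0 0 0 255"

```text
time: 13.95
position: [0.5025, 0.0212, 0.0191]
tool_rot: [3.103, -0.448, 0.01]
ft_force: [-3.4, -10.6, 21.6]
grip_width: 0.005
grip_force: 10.4
```

move_arm:
  increments: "0.3 1.5 0 0 0 0 255;0.4 1.5 0 0 0 0 255;0.4 1.5 0 0 0 0 255;0.3 1.5 0 0 0 0 255;0.4 1.5 0 0 0 0 255;0.4 1.5 0 0 0 0 255;0.3 1 0 0 0 0 255;0.2 1 0 0 0 0 255"

```text
time: 14.62
position: [0.5051, 0.0321, 0.0192]
tool_rot: [3.103, -0.448, 0.009]
ft_force: [-2.4, -10.7, 22.0]
grip_width: 0.006
grip_force: 10.7
```

```bash
python3 gs.py
```

```text
tcp U [ 0.2 36.5] [ -2.4 -10.7  22. ]
gold n 82 x [-41.3  34.3] y [85.2 88.9 93.9] slope [3.0000e-02 8.8994e+01]
```

move_arm:
  increments: "0 0 -0.4 0 0 0 255;0.2 1 -0.2 0 0 0 255;0.2 1 0 0 0 0 255;0.2 1 0 0 0 0 255;0.2 1 0 0 0 0 255;0.2 1 0 0 0 0 255;0.2 1 0 0 0 0 255;0.2 1 0 0 0 0 255"

```text
time: 15.33
position: [0.5065, 0.0376, 0.0191]
tool_rot: [3.1, -0.449, 0.009]
ft_force: [-5.6, -14.2, 27.2]
grip_width: 0.005
grip_force: 13.5
```

move_arm:
  increments: "0.2 1 0 0 0 0 255;0.2 1 0 0 0 0 255;0.2 1 0 0 0 0 255;0.2 1 0 0 0 0 255;0.2 1 0 0 0 0 255;0.2 1 0 0 0 0 255;0 0 0 0 0 0 255;0 0 0 0 0 0 255"

```text
time: 16.0
position: [0.5079, 0.0441, 0.0191]
tool_rot: [3.101, -0.449, 0.01]
ft_force: [-4.3, -13.5, 26.4]
grip_width: 0.006
grip_force: 13.2
```

```bash
python3 gs.py
```

```text
tcp U [ 0.1 48.8] [ -4.3 -13.5  26.4]Traceback (most recent call last):
  File "gs.py", line 8, in <module>
    x,y=ux[g],uy[g]; print("gold n",g.sum(),"x",np.percentile(x,[1,99]).round(1),"y",np.percentile(y,[2,50,98]).round(1),"slope",np.polyfit(x,y,1).round(3))
                                                ~~~~~~~~~~~~~^^^^^^^^^^
    return _quantile_unchecked(
        a, q, axis, out, overwrite_input, method, keepdims, weights)
    return _ureduce(a,
                    func=_quantile_ureduce_func,
    ...<5 lines>...
                    overwrite_input=overwrite_input,
                    method=method)
    r = func(a, **kwargs)
    result = _quantile(arr,
                       quantiles=q,
    ...<2 lines>...
                       out=out,
                       weights=wgt)
    slices_having_nans = np.isnan(arr[-1, ...])
                                  ~~~^^^^^^^^^
IndexError: index -1 is out of bounds for axis 0 with size 0
```

move_arm:
  increments: "0.2 1 0 0 0 0 255;0.2 1 0 0 0 0 255;0.2 1 0 0 0 0 255;0.2 1 0 0 0 0 255;0.2 1 0 0 0 0 255;0 0 0 0 0 0 255;0 0 0 0 0 0 255;0 0 0 0 0 0 255"

```text
time: 16.72
position: [0.5086, 0.0472, 0.0191]
tool_rot: [3.098, -0.45, 0.008]
ft_force: [-5.1, -14.7, 27.9]
grip_width: 0.004
grip_force: 14.1
```

move_arm:
  increments: "0.2 1 0 0 0 0 255;0.2 1 0 0 0 0 255;0.2 1 0 0 0 0 255;0 0 0 0 0 0 255;0 0 0 0 0 0 255;0 0 0 0 0 0 255;0 0 0 0 0 0 255;0 0 0 0 0 0 255"

```text
time: 17.38
position: [0.5093, 0.0503, 0.0191]
tool_rot: [3.098, -0.45, 0.009]
ft_force: [-5.0, -15.6, 28.1]
grip_width: 0.001
grip_force: 13.9
```

```bash
sed -i 's/uy<98/uy<106/' gs.py; python3 gs.py s3
```

```text
tcp U [ 0.  55.1] [ -5.  -15.6  28.1]Traceback (most recent call last):
  File "gs.py", line 8, in <module>
    x,y=ux[g],uy[g]; print("gold n",g.sum(),"x",np.percentile(x,[1,99]).round(1),"y",np.percentile(y,[2,50,98]).round(1),"slope",np.polyfit(x,y,1).round(3))
                                                ~~~~~~~~~~~~~^^^^^^^^^^
    return _quantile_unchecked(
        a, q, axis, out, overwrite_input, method, keepdims, weights)
    return _ureduce(a,
                    func=_quantile_ureduce_func,
    ...<5 lines>...
                    overwrite_input=overwrite_input,
                    method=method)
    r = func(a, **kwargs)
    result = _quantile(arr,
                       quantiles=q,
    ...<2 lines>...
                       out=out,
                       weights=wgt)
    slices_having_nans = np.isnan(arr[-1, ...])
                                  ~~~^^^^^^^^^
IndexError: index -1 is out of bounds for axis 0 with size 0
```

```bash
cat > ge.py <<'E'
from bp import *
p=ctrl.get_image("scene"); t=ctrl.get_state(); print(U(t["position"]).round(1))
W=rays(p,np.argwhere(np.ones((420,560)))[:,::-1],.019)[:,:2]-o
ux=(W[:,0]*c+W[:,1]*s).reshape(420,560)*1000; uy=(-W[:,0]*s+W[:,1]*c).reshape(420,560)*1000
h=cv2.cvtColor(p["frame"],cv2.COLOR_RGB2HSV); g=(cv2.inRange(h,(55,60,20),(90,255,255))>0)&(abs(ux)<60)&(abs(uy)<140)
print(g.sum(),"rear y per x band",[ (b,uy[g&(abs(ux-b)<5)].min().round(1),uy[g&(abs(ux-b)<5)].max().round(1)) for b in (-35,-20,0,20,35) if (g&(abs(ux-b)<5)).any()])
print("x",np.percentile(ux[g],[.5,99.5]).round(1))
c0=proj(p,T([.4964,-.0033,.0165,-.2366],[[.0,.03,0.01]]))[0]
x0,y0=int(c0[0]-65),int(c0[1]-50)
cv2.imwrite("pics/s3.png",cv2.resize(p["frame"][y0:y0+100,x0:x0+130,::-1],None,fx=6,fy=6,interpolation=cv2.INTER_CUBIC))
E
python3 ge.py
```

```text
[ 0.  55.1]
184 rear y per x band [(-35, np.float64(-4.4), np.float64(85.3)), (-20, np.float64(-3.5), np.float64(85.3)), (0, np.float64(69.0), np.float64(69.0)), (20, np.float64(65.7), np.float64(65.7))]
x [-48.9  42.8]
```

View pics/s3.png

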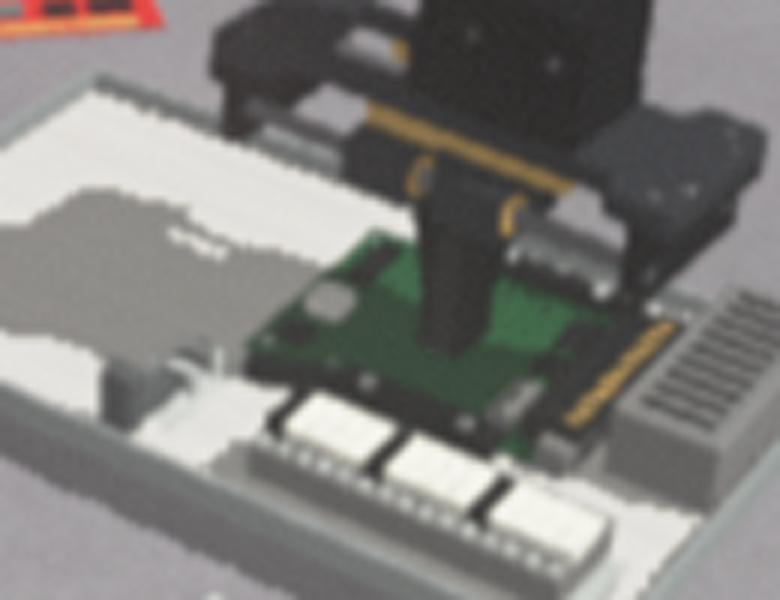

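The crop shows the gold strip gone into the connector at (600,390), with the board between the guides. Next I'll push a little further and check whether the board still moves.

move_arm:
  increments: "0.2 1 0 0 0 0 255;0.2 1 0 0 0 0 255;0.2 1 0 0 0 0 255;0.2 1 0 0 0 0 255;0 0 0 0 0 0 255;0 0 0 0 0 0 255;0 0 0 0 0 0 255;0 0 0 0 0 0 255"

```text
time: 18.15
position: [0.5094, 0.0506, 0.0191]
tool_rot: [3.093, -0.452, 0.006]
ft_force: [-6.3, -22.1, 31.9]
grip_width: 0.004
grip_force: 15.8
```

```bash
python3 ge.py
```

```text
[-0.  55.5]
185 rear y per x band [(-35, np.float64(-4.4), np.float64(85.3)), (-20, np.float64(-3.5), np.float64(85.3))]
x [-48.9  42.8]
```

The board stopped dead: 0.4 mm of travel against about 22 N, so it's home on the end stop. I'll ease off and lift.

move_arm:
  increments: "-0.5 -2 0.3 0 0 0 255;-0.5 -2 0.5 0 0 0 255;0 -1 0.5 0 0 0 255;0 -0.5 1 0 0 0 255;0 0 1 0 0 0 255;0 0 2 0 0 0 255;0 0 4 0 0 0 255;0 0 8 0 0 0 255"

```text
time: 18.87
position: [0.5045, 0.0575, 0.0318]
tool_rot: [-3.11, 0.443, 0.005]
ft_force: [-0.4, 0.5, -0.2]
grip_width: 0.006
grip_force: 0.0
```

```bash
python3 ge.py; python3 - <<'E'
from bp import *
print(ctrl.get_state()["position"],ctrl.get_state()["tool_rot"])
# bolt tab target in world, from top and scene fits
for k in ((140,-17),(121,-17),(93,-17)): print(k,(o+np.array([[c,-s],[s,c]])@np.array(k)/1000).round(4))
for n in("top","scene"):
    p=ctrl.get_image(n)
    for r in ctrl.find_in("bolt_tab",p)[:2]: print(n,np.round(r["centre"],3),U(r["centre"]).round(1),r["score"])
E
```

```text
[-4.9 61.6]
211 rear y per x band [(-35, np.float64(-4.4), np.float64(85.3)), (-20, np.float64(-3.5), np.float64(85.3)), (20, np.float64(74.7), np.float64(74.7))]
x [-49.1  42.6]
[0.50611224 0.05769994 0.0337985 ] [-3.10976824e+00  4.42411066e-01 -6.61915078e-04]
(140, -17) [ 0.6285 -0.0526]
(121, -17) [ 0.61   -0.0482]
(93, -17) [ 0.5828 -0.0416]
top [ 0.586 -0.04   0.026] [ 95.9 -14.2] 0.6
scene [ 0.607 -0.036  0.027] [115.   -5.5] 0.41
```

move_arm:
  increments: "0 0 20 0 0 0.5 255;0 0 20 0 0 0.5 255;0 0 20 0 0 0.5 255;12 -10 0 0 0 0.5 255;16 -14 0 0 0 0.5 255;16 -14 0 0 0 0 255;16 -14 0 0 0 0 255;16 -14 0 0 0 0 255"

```text
time: 19.78
position: [0.5825, -0.0107, 0.0914]
tool_rot: [3.118, -0.377, -0.002]
ft_force: [0.0, -0.1, 0.6]
grip_width: 0.01
grip_force: 0.0
```

move_arm:
  increments: "16 -14 0 0 0 0 255;16 -14 0 0 0 0 255;16 -14 0 0 0 0 255;3 -3 0 0 0 0 255;0 0 0 0 0 0 255;0 0 0 0 0 0 255;0 0 0 0 0 0 255;0 0 0 0 0 0 255"

```text
time: 20.45
position: [0.6321, -0.0529, 0.0924]
tool_rot: [-3.119, 0.374, 0.001]
ft_force: [-0.1, 0.4, 0.3]
grip_width: 0.006
grip_force: 0.0
```

```bash
sed -i 's#c0=proj(p,T(\[.4964,-.0033,.0165,-.2366\],\[\[.0,.03,0.01\]\]))#c0=proj(p,T([.4964,-.0033,.0165,-.2366],[[.05,.0,0.01]]))#' ge.py; python3 ge.py;  python3 -c "
from bp import *
p=measure()
for r in ctrl.find_in('bolt_tab',p)[:2]: print(np.round(r['centre'],3),U(r['centre']).round(1),r['score'])"
```

```text
[143.8 -16.5]
704 rear y per x band [(-35, np.float64(-4.4), np.float64(85.3)), (-20, np.float64(-3.5), np.float64(85.3)), (0, np.float64(15.0), np.float64(85.3)), (20, np.float64(-3.2), np.float64(83.5)), (35, np.float64(-4.1), np.float64(83.5))]
x [-49.2  44. ]
tcp U [143.8 -16.5] [ 0.1  1.3 -0.1]
green x range [-47.9  46.1] y range [ -5.3 105.4]
edges mid/slope -0.5 0.028 -0.013
[0.763 0.185 0.018] [215.  245.8] 0.21
```

move_arm:
  increments: "0.5 2 -12 0 0 0 255;0 0 -12 0 0 0 255;0 0 -12 0 0 0 255;0 0 -12 0 0 0 255;0 0 -8 0 0 0 255;0 0 -4 0 0 0 255;0 0 0 0 0 0 255;0 0 0 0 0 0 255"

```text
time: 21.27
position: [0.6334, -0.0521, 0.0323]
tool_rot: [-3.119, 0.376, 0.0]
ft_force: [0.0, 0.1, 0.5]
grip_width: 0.005
grip_force: 0.0
```

move_arm:
  increments: "-1.9 0.5 0 0 0 0 255;-1.9 0.5 0 0 0 0 255;-1.9 0.5 0 0 0 0 255;-1.9 0.5 0 0 0 0 255;-1.9 0.5 0 0 0 0 255;-1.9 0.5 0 0 0 0 255;-1.9 0.5 0 0 0 0 255;0 0 0 0 0 0 255"

```text
time: 21.93
position: [0.6201, -0.0488, 0.0327]
tool_rot: [3.119, -0.377, 0.001]
ft_force: [0.6, -0.6, 0.2]
grip_width: 0.006
grip_force: 0.3
```

move_arm:
  increments: "-1.9 0.5 0 0 0 0 255;-1.9 0.5 0 0 0 0 255;-1.9 0.5 0 0 0 0 255;-1.9 0.5 0 0 0 0 255;-1.9 0.5 0 0 0 0 255;-1.9 0.5 0 0 0 0 255;-1.9 0.5 0 0 0 0 255;0 0 0 0 0 0 255"

```text
time: 22.6
position: [0.6062, -0.0451, 0.0324]
tool_rot: [3.119, -0.376, -0.001]
ft_force: [0.8, -0.9, 0.2]
grip_width: 0.004
grip_force: 0.3
```

move_arm:
  increments: "-1 0.2 0 0 0 0 255;-1 0.2 0 0 0 0 255;-1 0.3 0 0 0 0 255;-1 0.2 0 0 0 0 255;-1 0.2 0 0 0 0 255;-1 0.3 0 0 0 0 255;-1 0.2 0 0 0 0 255;0 0 0 0 0 0 255"

```text
time: 23.27
position: [0.5995, -0.0434, 0.0324]
tool_rot: [-3.119, 0.376, 0.001]
ft_force: [1.7, -0.9, -0.3]
grip_width: 0.009
grip_force: 0.5
```

move_arm:
  increments: "-1 0.2 0 0 0 0 255;-1 0.2 0 0 0 0 255;-1 0.3 0 0 0 0 255;-1 0.2 0 0 0 0 255;-1 0.2 0 0 0 0 255;-1 0.3 0 0 0 0 255;0 0 0 0 0 0 255;0 0 0 0 0 0 255"

```text
time: 23.93
position: [0.5962, -0.0429, 0.0332]
tool_rot: [-3.119, 0.377, -0.009]
ft_force: [7.4, -0.8, -3.3]
grip_width: 0.008
grip_force: 3.6
```

move_arm:
  increments: "-1 0.2 0 0 0 0 255;-1 0.2 0 0 0 0 255;-1 0.3 0 0 0 0 255;0 0 0 0 0 0 255;0 0 0 0 0 0 255;0 0 0 0 0 0 255;0 0 0 0 0 0 255;0 0 0 0 0 0 255"

```text
time: 24.6
position: [0.596, -0.043, 0.0339]
tool_rot: [-3.119, 0.378, -0.018]
ft_force: [12.4, -2.0, -6.5]
grip_width: 0.005
grip_force: 6.4
```

The stop is at unit x≈106, which matches full travel; a bolt blocked by the board would have stopped near 118. I'll back off, lift clear and verify.

move_arm:
  increments: "4 -1 0 0 0 0 255;6 -1.5 0 0 0 0 255;8 -2 0 0 0 0 255;8 -2 0 0 0 0 255;0 0 15 0 0 0 255;0 0 25 0 0 0 255;0 0 30 0 0 0 255;0 0 0 0 0 0 255"

```text
time: 25.27
position: [0.6207, -0.0477, 0.1082]
tool_rot: [-3.119, 0.376, -0.013]
ft_force: [1.6, 0.5, 1.3]
grip_width: 0.006
grip_force: 0.0
```

```bash
python3 ge.py; python3 -c "
from bp import *
p=measure(); print(ctrl.get_state()['position'])
q=ctrl.get_image('scene')
for r in ctrl.find_in('bolt_tab',q)[:2]: print(np.round(r['centre'],3),U(r['centre']).round(1),r['score'])"
```

```text
[130.2 -14.5]
693 rear y per x band [(-35, np.float64(-4.1), np.float64(83.5)), (-20, np.float64(-3.5), np.float64(85.3)), (0, np.float64(15.0), np.float64(85.3)), (20, np.float64(-3.2), np.float64(83.5)), (35, np.float64(-4.1), np.float64(83.5))]
x [-49.2  44. ]
tcp U [130.2 -14.5] [-0.1 -1.  -1. ]
green x range [-48.1  46. ] y range [ -4.7 105.6]
edges mid/slope -0.6 0.04 0.019
[ 0.61796827 -0.04802505  0.10378756]
```

View pics/s3.png

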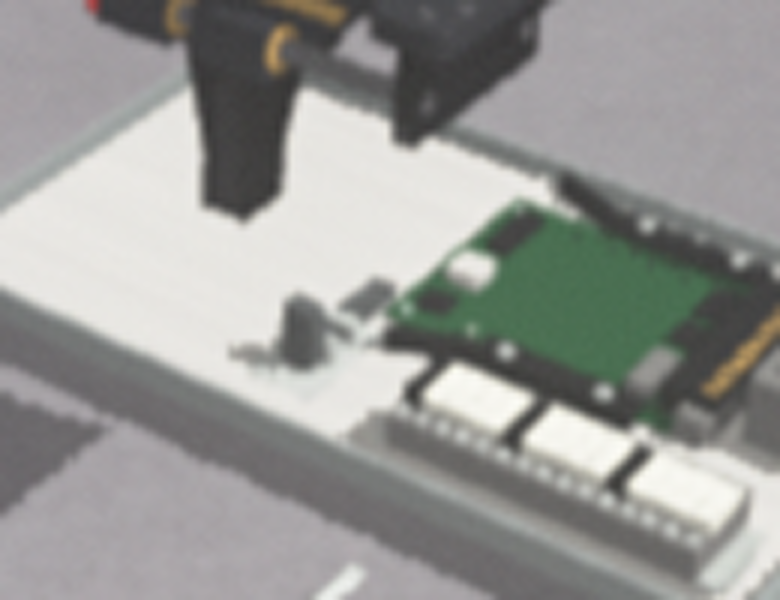

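The bolt tab at (300,330) has moved across, its nose at (370,295) is behind the board's rear edge, the board is home, and the arm is clear. Handing in.

```bash
python3 -c "
from bench import ctrl
print(ctrl.close_job())"
```

```text
the job is handed in; nothing more can be done
None
```

I slid the board home in the connector, pushed the slide bolt across behind it and handed the job in with the arm clear; the verdict is not known to me, and the wrist force briefly read about 42 N in total as the board caught at the guide mouth, just over the 40 N limit.

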